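# Lock the reference card into its table holder

### The job

Using only the fingertips, push the reference card along the holder's bed until its far end is fully home against the end stop; then fold the hinged tab over across the bed behind the card, press it flat, and slide it lengthwise so that its free edge is tucked fully beneath the retaining lip and stays there when you let go. Push and press gently, without gripping or forcing anything: do not lift the card, and leave the dice, the pawn and the other things around the holder where they stand.

Things in the scene. Friction and masses are not known exactly. Their poses are not given: they have to be found in the camera images.
- holder: Zinc card holder fixed to the table. Origin at table height; x along the bed from its open near end to the end stop, y across it from hinge side to lip side, z up. Bed x -110 to 90 mm, y +-45 mm, floor 12 mm above the table. Side guides at y +-41.5 to 46.5 mm, 9 mm above the floor, with a gap from x -79 to -25 mm where the tab comes down. Nothing on it but the tab and card rib is over 26 mm high.
- stop (a point): Foot of the end stop's face, on the bed's floor: holder x = 75 mm, y = 0. The stop is a wall across the bed, 12 mm high above the floor. Axes as the holder's.
- card: Rigid off-white plastic card, 110 (x) x 80 (y) x 5 mm, about 70 g, loose in the bed, axes parallel to the holder's. Origin: centre of its underside; home it is at holder x = 20 mm, and it starts 25 to 45 mm short, lying where the tab must come down. A push rib stands on it: 8 mm (x) x 60 mm (y), 12 mm high above the card, its rear face at card x = -39 mm, with 16 mm of flat card behind it.
- card_rib (a point): Middle of the top edge of the rear (-x) face of the card's push rib, 17 mm above the bed's floor; axes parallel to the card's. Push this face towards holder +x.
- hinge_line (a point): Middle of the tab's hinge axis: holder x = -55 mm, y = -55 mm, 15.5 mm above the table. Fixed, axes as the holder's; the hinge axis runs along x. Two hinge cheeks 18 to 23 mm to either side in x rise 5.5 mm above it.
- tab_fold (a joint): Angle of the aluminium tab about its hinge, rad: 0 = flat across the bed, pointing to holder +y (stop); pi/2 upright; 2.1 leaning out to -y (stop). Starts at 1.6 to 1.95. A spring (0.06 N m/rad, rest angle 1.8) lifts it again when let go untucked: about 2 N at its middle when flat. It lies flat only if the card is home. If slid out before it is flat, it lands on top of the lip.
- tab_slide (a joint): How far the whole tab is slid lengthwise out of its slotted hinge, m: 0 = drawn in (as at the start), 0.016 = fully out (stop). About 2 N of friction holds it. Flat and drawn in, its free edge is 4 mm short of the lip; fully out, 12 mm beneath it.
- tab_rib (a point): Top middle of the thumb rib across the tab, on the face that is up when flat and looks out to holder -y when upright. Rib: 6 mm along the tab, 32 mm wide, 10 mm high, centred 75 mm from the hinge axis when drawn in; press the flat plate between hinge and rib, and push the rib towards the free edge. Axes: x along the hinge, y along the tab to its free edge, z out of the ribbed face.
- tab_edge (a point): Middle of the tab's free edge, at half its thickness, 97 mm from the hinge axis when drawn in; axes as for tab_rib. The tab is a plate 32 mm wide (along the hinge) and 4 mm thick, from 8 to 97 mm from the hinge axis; flat, its top is 17.5 mm above the table.
- lip (a point): Middle of the lower front edge of the retaining lip: holder x = -55 mm, y = 46 mm, 21.5 mm above the table (4 mm above the top of the flat tab). The lip is a plate 44 mm along x, 4 mm thick, reaching on to y = 72 mm, with a post beneath its back from y = 66 mm. Fixed, axes as the holder's.
- orange_die: Rust-orange metal die, 20 mm, bystander, standing beside the holder. Origin: centre of its underside.
- jasper_die: Green jasper die, 18 mm, bystander, beyond the end stop. Origin: centre of its underside.
- pawn: Grey plastic pawn, 26 mm across, 43 mm tall, bystander, standing beside the holder on the hinge side. Origin: centre of its underside.
- pencil: Pencil with a silver ferrule, about 175 mm long, 7 mm thick, lying on the table, bystander. Origin: underside, near its middle.
- dice_tower: Birch dice tower, 80 x 80 x 150 mm, bystander. Origin: centre of its underside.
- token_jar: Glass jar with a metal cap, 56 mm across, 65 mm tall, bystander. Origin: centre of its underside.
- deck_box: Dark deck box, 70 x 95 x 45 mm, bystander. Origin: centre of its underside.
Not all that is in view belongs to the job. Of the things like the card, leave any that is blue; of the rest the smaller one is meant.

How it is judged:
By the outcome, as a careful person would: the job done as asked, in the order asked, and still so for the second after the job is handed in, with the robot touching nothing.
It also fails if it takes over 53 s, if anything falls off the work surface, if the arm or the gripper's body presses on something with over 40 N, if the wrist force passes 120 N, or if a joint passes its speed limit or range.

### The arm

A 6-joint arm with a two-finger parallel gripper is mounted at the origin on the work surface. World frame = base frame: x ahead of the robot, y to its left, z up, the work surface at z = 0. Lengths are in mm, angles in rad, forces in N, time in s.
With the tool pointing down it reaches from about 350 to 775 mm from the base axis. Payload 7.3 kg.
Tool frame: the origin (TCP) lies at the centre of the arm's flange, where the gripper is bolted on; the fingertips stand 178 mm ahead of it and the grasp point (between the pads) lies 159 mm ahead of it; z points along the fingers, y is the direction in which the jaws open and shut (so a half turn about z gives the same grasp; the last joint's range is limited). The gripper opens to 92 mm and grips with 3 to 60 N. Pads are 19 mm wide; open, the fingers measure 130 mm over their backs; the gripper's body (75 mm by 190 mm) begins 47 mm behind the grasp point.
Start: joints at [-1.38, 0.342, 1.524, -0, 1.275, -0.146], TCP at [173.516, -495.5, 404.741] pointing down, gripper open.
Joint ranges: [-2.53, 2.53], [-0.77, 2.02], [0.04, 2.7], [-1, 4.14], [0.28, 2.66], [-3.11, 3.11]. Speed limits (rad/s): [2.57, 2.57, 3.14, 3.14, 3.14, 3.14].

### API

Orientations are given as [roll, pitch, yaw] about the fixed x, y, z axes, in that order (R = Rz(yaw) Ry(pitch) Rx(roll)).
In Python, from plant import get_obs, capture, close_job gives the robot as it stands. The module is installed in compiled form; this text tells all that it offers.
- The arm moves only by the shell command python3 -m pendant 'ROWS'. ROWS is JSON, a list of rows, each a list of 3 entries, a list of its own where there are three numbers: the shift along the tool's x, y, z in m, then the turn, a rotation vector about the tool's x, y, z in rad, then the finger opening in m, from 0 to 0.0918. In form: [[[tx, ty, tz], [wx, wy, wz], fingers], ...]. A call has 1 to 10 rows; each row is the pose to reach, as a shift and turn from the pose commanded when the call began, along the tool's axes at that moment; what a row does not reach only later rows make up. A row lasts 1/12 s, in which the tool goes at most 41.7 mm and 7.16 degrees, less where a joint would pass 70% of its speed; a pose out of reach is approached as far as the arm can. A call with a gripper value outside its range is refused whole. The fingers move at their own pace and stop on an object; the grip force is fixed at half the most. Time passes only in rows, so rows that repeat a pose let the fingers close. It gives the time, the measured TCP pose, the force and the opening at its end, in the units of the state.
- get_obs(): the state, without advancing time (a new reading comes with each control period).
- capture(name): name is "scene" or "top" or "wrist"; returns a dict with "color" (420x560x3 uint8, red, green, blue), "mtx" (3x3 intrinsics, pixels), "rvec" (rotation vector, rad) and "tvec" (3), from world to camera coordinates, as OpenCV has them. Camera axes: x right, y down, z forward; pixel columns grow to the right and rows downward; lengths in mm; the calibration is good to about 2 mm. A picture is of the moment at which its call begins. There is no depth.
- close_job(): hands the job in, once; it reports no verdict.
The state is a dict: "time": time; "joint_positions": joint angles; "dq": joint speeds; "tau": joint torques, N m; "tool_pos": TCP position; "tcp_rot": TCP orientation; "contact_force": force on the tool from outside, world axes, zero at the start; "moment": the same for the moment, N m; "grip_width": finger opening in mm.
Only numpy, scipy, OpenCV 4.12 (cv2) and the standard library are available. Lean on these libraries where they do the work, as an engineer would, in place of code of your own. Each camera call takes 0.05 s, during which the arm holds its last target. There are 200 camera calls.

## Working session

There is one attempt and no reset: what is moved stays moved. The work goes in short steps, Python scripts to look and compute and a shell command to move; the robot and the scene stay as the last step left them, time stands still between calls to the robot, and variables do not carry over. Pictures are saved under pics/ and viewed, about 8 in all and at most 12, crops included, and the job is handed in when it is done.

```bash
mkdir -p pics; python3 - <<'E'
from plant import get_obs,capture
import cv2,pickle
print(get_obs())
for n in("scene","top"):
    c=capture(n);pickle.dump(c,open(f'pics/{n}.pkl','wb'));cv2.imwrite(f'pics/{n}0.png',c["color"][:,:,::-1]);print(n,c['mtx'],c['rvec'],c['tvec'])
E
```

```text
{'time': 0.0, 'joint_positions': array([-1.38004506e+00,  3.42711395e-01,  1.52499235e+00,  1.43902161e-05,
        1.27542432e+00, -1.45987097e-01]), 'dq': array([-0.00091031, -0.00142285, -0.00138726,  0.00157648, -0.00052176,
       -0.00103638]), 'tau': array([-8.68877196e-04, -4.31240416e+01, -2.44220889e+01,  7.16661592e-02,
        5.59264678e-02, -1.03914604e-04]), 'tool_pos': array([ 173.4691296 , -495.37194408,  404.05925452]), 'tcp_rot': array([-3.14007558e+00, -2.36968710e-04,  3.36733985e-01]), 'contact_force': array([-0.01067545,  0.37607238, -0.59637632]), 'moment': array([-0.03392785,  0.00748839, -0.01499985]), 'grip_width': 91.70861714699606}
scene [[480.06462597   0.         281.6327844 ]
 [  0.         480.06462597 205.94799523]
 [  0.           0.           1.        ]] [ 2.48108102  0.76035026 -0.2022361 ] [-448.24098196 -265.49499795 1258.2952489 ]
top [[484.42800389   0.         272.76560611]
 [  0.         484.42800389 214.15096329]
 [  0.           0.           1.        ]] [ 2.20910287 -2.17362871  0.02644767] [ -25.14081315  569.68968687 1243.24344509]
```

View pics/top0.png

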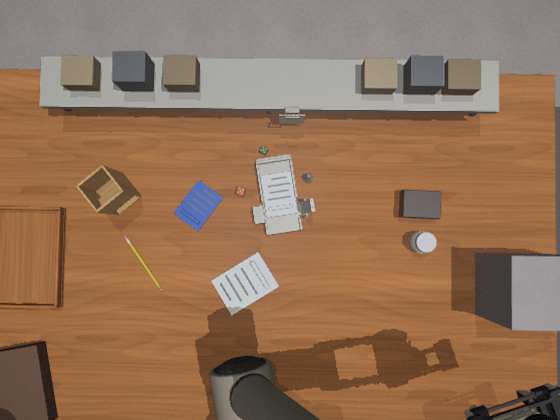

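View pics/scene0.png

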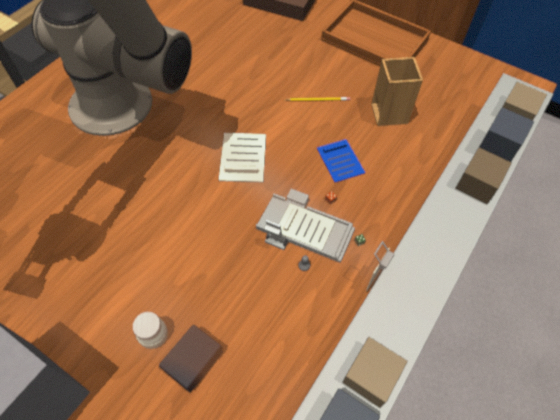

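In the top view the candidates for the card are the off-white card in the holder (278,188), the blue card (198,205) and the larger white sheet (245,283). The description points to the one in the holder. The lip is at about (260,214), the tab at (307,206), the pawn at (308,177), the orange die at (241,191) and the jasper die at (264,150). Next is a close crop to confirm.

```bash
python3 - <<'E'
import pickle,cv2,numpy as np
a=pickle.load(open('pics/top.pkl','rb'))['color'][:,:,::-1]
b=pickle.load(open('pics/scene.pkl','rb'))['color'][:,:,::-1]
A=cv2.resize(a[145:245,235:335],None,fx=6,fy=6,interpolation=cv2.INTER_CUBIC)
cv2.imwrite('pics/c1.png',A)
B=cv2.resize(b[180:280,245:375],None,fx=6,fy=6,interpolation=cv2.INTER_CUBIC)
cv2.imwrite('pics/c2.png',B)
E
```

```text
(no output)
```

View pics/c1.png

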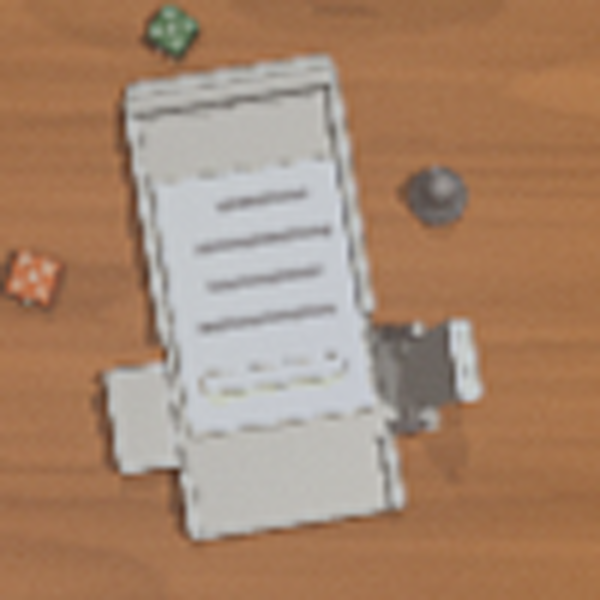

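View pics/c2.png

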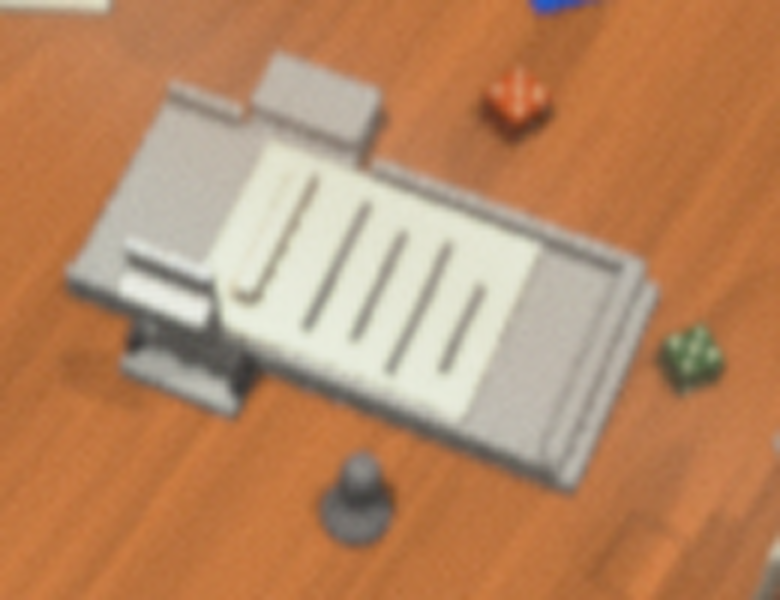

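```bash
cat > h.py <<'E'
import numpy as np,cv2,pickle
from scipy.optimize import least_squares
from scipy.spatial.transform import Rotation as R
def proj(c,P): return cv2.projectPoints(np.float64(P).reshape(-1,3),c['rvec'],c['tvec'],c['mtx'],None)[0].reshape(-1,2)
def H2W(p,P):
    P=np.atleast_2d(np.float64(P)); c,s=np.cos(p[2]),np.sin(p[2])
    return np.c_[p[0]+c*P[:,0]-s*P[:,1],p[1]+s*P[:,0]+c*P[:,1],P[:,2]]
E
python3 - <<'E'
from h import *
T=pickle.load(open('pics/top.pkl','rb'));S=pickle.load(open('pics/scene.pkl','rb'))
f=lambda o,p:(np.float64(p)+.5)/6-.5+o
top=[((190,540),(-110,45,16)),((403,507),(-110,-45,16)),((125,88),(90,45,24)),((330,57),(90,-45,24)),((104,373),(-33,72,25.5)),((118,473),(-77,72,25.5))]
sc=[((655,285),(90,45,22)),((575,487),(90,-45,22)),((70,272),(-110,-46,16)),((172,85),(-110,46,21)),((278,52),(-77,72,25.5)),((383,95),(-33,72,25.5))]
def res(p,which=(0,1)):
    r=[]
    for i,(c,L,o) in enumerate(((T,top,(235,145)),(S,sc,(245,180)))):
        if i in which: r.append(proj(c,H2W(p,[b for a,b in L]))-f(np.array(o),[a for a,b in L]))
    return np.concatenate(r)
for w in((0,),(1,),(0,1)):
    s=least_squares(lambda p:res(p,w).ravel(),[560,-20,0.1],x_scale=[10,10,.1]);print(w,s.x,np.round(res(s.x,w),1).tolist())
np.save('hold.npy',s.x);p=s.x
# card: centre x in holder frame, z=17
def rc(q): return np.concatenate([proj(T,H2W(p,[(q[0]+55,q[1]+40,17),(q[0]+55,q[1]-40,17),(q[0]-55,q[1]+40,17),(q[0]-55,q[1]-40,17)]))-f(np.array((235,145)),[(155,182),(338,157),(190,435),(378,408)]),
 proj(S,H2W(p,[(q[0]+55,q[1]+40,17),(q[0]+55,q[1]-40,17),(q[0]-55,q[1]+40,17)]))-f(np.array((245,180)),[(540,240),(467,418),(270,140)])])
s=least_squares(lambda q:rc(q).ravel(),[-15,0]);print('card',s.x,np.round(rc(s.x),1).tolist())
# tab free edge: scene (127,240)-(212,275)
for th in np.arange(1.5,2.0,.1):
    e=[(-55+d,-55+97*np.cos(th)+2*np.sin(th)*k,15.5+97*np.sin(th)+2*-np.cos(th)*k) for k in(-1,1) for d in(-16,16)]
    print(round(th,2),np.round((proj(S,H2W(p,e))-(245,180)+.5)*6).tolist(),np.round((proj(T,H2W(p,e))-(235,145)+.5)*6).tolist())
E
```

```text
(0,) [ 6.31556394e+02 -2.76878379e+01  1.65351241e-01] [[0.5, 0.5], [-0.4, 0.8], [-0.2, -0.9], [0.1, -1.0], [-0.1, 0.2], [0.1, 0.5]]
(1,) [ 6.32168164e+02 -3.02360988e+01  1.43785148e-01] [[1.6, -0.4], [-0.5, -0.4], [-1.6, 0.7], [-0.1, -0.8], [0.3, 0.4], [0.4, 0.3]]
(0, 1) [ 6.31851842e+02 -2.90049273e+01  1.53582535e-01] [[0.5, 0.2], [-0.4, 1.0], [0.7, -1.3], [1.1, -1.0], [0.2, -0.2], [0.2, 0.1], [1.7, -1.3], [-0.0, -1.2], [-1.4, 0.7], [-0.3, -0.9], [0.0, 0.1], [0.3, -0.1]]
card [-9.93345274  0.84777295] [[-0.2, 0.3], [-0.1, 0.2], [-0.3, 0.2], [-0.9, 0.4], [0.7, 1.2], [-1.0, 0.9], [0.4, -0.2]]
1.5 [[151.0, 187.0], [238.0, 222.0], [156.0, 178.0], [243.0, 213.0]] [[410.0, 412.0], [399.0, 332.0], [400.0, 413.0], [389.0, 334.0]]
1.6 [[138.0, 209.0], [225.0, 245.0], [143.0, 200.0], [231.0, 235.0]] [[435.0, 408.0], [423.0, 329.0], [425.0, 410.0], [413.0, 330.0]]
1.7 [[125.0, 233.0], [213.0, 269.0], [130.0, 223.0], [218.0, 259.0]] [[459.0, 405.0], [447.0, 326.0], [449.0, 407.0], [437.0, 327.0]]
1.8 [[113.0, 259.0], [200.0, 295.0], [118.0, 248.0], [206.0, 284.0]] [[482.0, 402.0], [471.0, 323.0], [472.0, 403.0], [461.0, 324.0]]
1.9 [[100.0, 285.0], [188.0, 322.0], [105.0, 274.0], [193.0, 311.0]] [[504.0, 399.0], [493.0, 320.0], [495.0, 400.0], [484.0, 321.0]]
```

```bash
cat >> h.py <<'E'
from plant import get_obs,capture
def tip(p):
    "fingertip position in holder frame"
    o=get_obs();Rt=R.from_euler('xyz',o['tcp_rot']).as_matrix()
    t=o['tool_pos']+Rt[:,2]*178; d=t-[p[0],p[1],0]; c,s=np.cos(p[2]),np.sin(p[2])
    return np.array([c*d[0]+s*d[1],-s*d[0]+c*d[1],d[2]]),Rt,o
def plan(p,tgt):
    "tgt: fingertip target in holder frame, tool straight down, tool x = holder y; prints shift (m) and rotvec in tool axes"
    t,Rt,o=tip(p)
    Rg=R.from_euler('xyz',[np.pi,0,p[2]+np.pi/2]).as_matrix()
    W=H2W(p,tgt)[0]-Rg[:,2]*178
    print('tip',t.round(1),'F',o['contact_force'].round(1),'t',o['time'],'grip',o['grip_width'].round(1))
    print('shift',(Rt.T@(W-o['tool_pos'])/1000).round(4),'turn',R.from_matrix(Rt.T@Rg).as_rotvec().round(4),'rpy',o['tcp_rot'].round(4))
E
python3 -c "
from h import *
p=np.load('hold.npy');plan(p,(-75,0,225))"
```

```text
Traceback (most recent call last):
  File "h.py", line 19, in plan
    print('tip',t.round(1),'F',o['contact_force'].round(1),'t',o['time'],'grip',o['grip_width'].round(1))
                                                                                ^^^^^^^^^^^^^^^^^^^^^
AttributeError: 'float' object has no attribute 'round'
```

```bash
sed -i "s/o\['grip_width'\].round(1)/round(o['grip_width'],1)/" h.py
python3 -c "
from h import *
p=np.load('hold.npy');plan(p,(-75,0,225))"
```

```text
tip [-524.3 -390.5  226.1] F [-0.1  0.3 -0.4] t 0.1 grip 91.6
shift [ 0.513  -0.3024  0.0016] turn [-1.0000e-03 -1.1000e-03 -1.3876e+00] rpy [-3.1402e+00 -2.0000e-04  3.3680e-01]
```

```bash
python3 -m pendant '[[[0.513,-0.302,0.0],[0,0,-1.388],0],[[0.513,-0.302,0.0],[0,0,-1.388],0],[[0.513,-0.302,0.0],[0,0,-1.388],0],[[0.513,-0.302,0.0],[0,0,-1.388],0],[[0.513,-0.302,0.0],[0,0,-1.388],0],[[0.513,-0.302,0.0],[0,0,-1.388],0],[[0.513,-0.302,0.0],[0,0,-1.388],0],[[0.513,-0.302,0.0],[0,0,-1.388],0],[[0.513,-0.302,0.0],[0,0,-1.388],0],[[0.513,-0.302,0.0],[0,0,-1.388],0]]'
python3 -c "
from h import *
p=np.load('hold.npy');plan(p,(-75,0,225))"
```

```text
time: 0.93
tool_pos: [443.4, -175.4, 404.6]
tcp_rot: [-3.141, -0.0, 1.593]
contact_force: [0.1, -0.7, 0.4]
grip_width: 29.8
tip [-208.7 -115.8  226.6] F [ 0.1 -0.7  0.4] t 0.9333 grip 29.8
shift [0.1323 0.1173 0.0016] turn [-0.0003 -0.     -0.1314] rpy [-3.1413 -0.      1.593 ]
```

```bash
python3 -m pendant '[[[0.132,0.117,0.0],[0,0,-0.131],0],[[0.132,0.117,0.0],[0,0,-0.131],0],[[0.132,0.117,0.0],[0,0,-0.131],0],[[0.132,0.117,0.0],[0,0,-0.131],0],[[0.132,0.117,0.0],[0,0,-0.131],0],[[0.132,0.117,0.0],[0,0,-0.131],0],[[0.132,0.117,0.0],[0,0,-0.131],0]]'
python3 -c "
from h import *
p=np.load('hold.npy');plan(p,(-75,0,225))
c=capture('wrist');pickle.dump(c,open('pics/w1.pkl','wb'));cv2.imwrite('pics/w1.png',c['color'][:,:,::-1])
print(c['mtx'],c['rvec'],c['tvec'])"
```

```text
time: 1.52
tool_pos: [557.2, -43.4, 404.0]
tcp_rot: [-3.14, 0.0, 1.719]
contact_force: [-0.4, -0.5, -0.4]
grip_width: 0.8
tip [-76.3  -2.8 226. ] F [-0.4 -0.5 -0.4] t 1.5167 grip 0.8
shift [0.0028 0.0009 0.001 ] turn [-0.0018  0.0001 -0.0051] rpy [-3.1398e+00  1.0000e-04  1.7192e+00]
[[294.69530486   0.         279.04175778]
 [  0.         294.69530486 213.04237813]
 [  0.           0.           1.        ]] [-2.85327718 -0.21284458 -0.02699701] [-543.34138588 -155.18483     355.6610992 ]
```

View pics/w1.png

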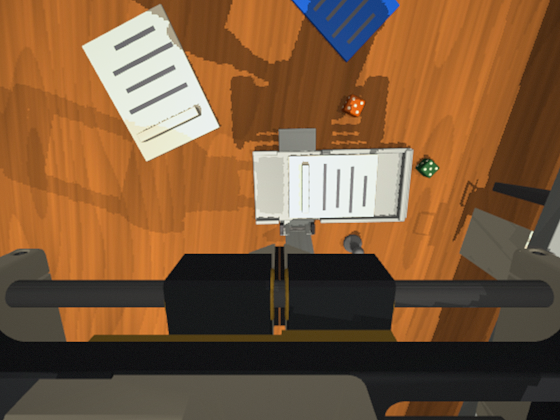

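Wrist view: holder at (254–410, 150–222), lip at (297,139), tab at (297,228), dice at (354,105) and (428,168), pawn at (353,243). I'll take an enlarged crop to refine the holder pose.

```bash
python3 -c "
from h import *
c=pickle.load(open('pics/w1.pkl','rb'))
a=c['color'][122:242,247:417,::-1]
cv2.imwrite('pics/w1c.png',cv2.resize(a,None,fx=4.7,fy=4.7,interpolation=cv2.INTER_CUBIC))"
```

```text
(no output)
```

View pics/w1c.png

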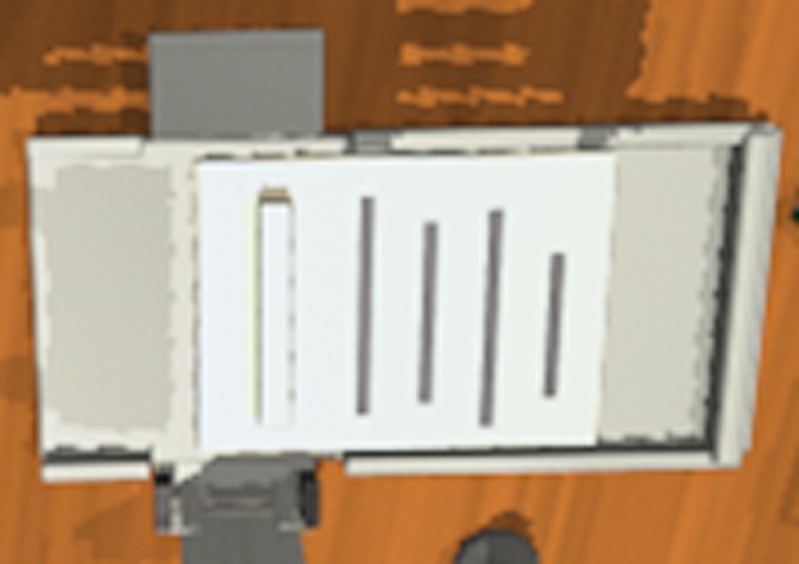

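```bash
python3 - <<'E'
from h import *
W=pickle.load(open('pics/w1.pkl','rb'))
L=[((150,30),(-77,72,25.5)),((324,30),(-33,72,25.5)),((151,137),(-77,46,25.5)),((326,135),(-33,46,25.5)),((28,140),(-110,46.5,21)),((43,480),(-110,-46.5,21)),((150,478),(-79,-46.5,21)),((345,478),(-25,-46.5,21)),((345,460),(-25,-41.5,21)),((780,128),(90,46.5,24)),((740,465),(90,-46.5,24))]
f=lambda a:(np.float64(a)+.5)/4.7-.5+(247,122)
r=lambda p:proj(W,H2W(p,[b for a,b in L]))-f([a for a,b in L])
s=least_squares(lambda p:r(p).ravel(),[632,-29,.154],x_scale=[10,10,.1],loss='soft_l1');print(s.x,r(s.x).round(1).tolist())
p=s.x;np.save('hold2.npy',p)
C=[((200,162),(-55,40,17)),((613,157),(55,40,17)),((200,447),(-55,-40,17)),((597,443),(55,-40,17)),((262,200),(-39,30,29)),((260,425),(-39,-30,29))]
g=lambda q:proj(W,H2W(p,[np.add(b,(q[0],q[1],0)) for a,b in C]))-f([a for a,b in C])
s=least_squares(lambda q:g(q).ravel(),[-10,0]);print('card',s.x,g(s.x).round(1).tolist())
plan(p,(s.x[0]-39-19-8,0,60))
E
```

```text
[ 6.31810406e+02 -2.84038458e+01  1.64364440e-01] [[-0.2, 0.3], [0.4, -0.3], [-0.1, 0.3], [-0.4, 0.1], [-1.2, -0.6], [-1.4, 0.2], [-0.3, 0.3], [0.0, -0.3], [0.1, -0.1], [6.0, -0.6], [6.2, 1.9]]
card [-10.15145485   0.13670772] [[-0.7, -0.9], [1.3, -1.2], [-0.3, 1.0], [-0.0, 0.6], [-0.2, 0.2], [-0.1, 0.6]]
tip [-76.8  -3.3 226.2] F [-0.  -0.3  1. ] t 1.5667 grip 0.4
shift [0.0033 0.0006 0.1662] turn [-0.0016  0.0001 -0.0175] rpy [-3.1400e+00  1.0000e-04  1.7177e+00]
```

```bash
python3 -m pendant '[[[0.003,0,0.04],[0,0,-0.0175],0],[[0.003,0,0.08],[0,0,-0.0175],0],[[0.003,0,0.12],[0,0,-0.0175],0],[[0.003,0,0.15],[0,0,-0.0175],0],[[0.003,0,0.18],[0,0,-0.0175],0],[[0.003,0,0.195],[0,0,-0.0175],0],[[0.003,0,0.202],[0,0,-0.0175],0],[[0.003,0,0.202],[0,0,-0.0175],0]]'
python3 -c "
from h import *
plan(np.load('hold2.npy'),(-76.5,0,23))"
```

```text
time: 2.23
tool_pos: [556.0, -41.9, 201.6]
tcp_rot: [-3.139, -0.001, 1.733]
contact_force: [-0.5, 1.3, 0.1]
grip_width: 0.0
tip [-77.5  -0.8  23.6] F [-0.5  1.3  0.1] t 2.2333 grip 0.0
shift [0.0009 0.0005 0.0006] turn [-0.0028 -0.0008 -0.0019] rpy [-3.1387e+00 -8.0000e-04  1.7332e+00]
```

```bash
python3 -m pendant '[[[0,0.003,0],[0,0,0],0],[[0,0.006,0],[0,0,0],0],[[0,0.008,0],[0,0,0],0],[[0,0.010,0],[0,0,0],0],[[0,0.012,0],[0,0,0],0],[[0,0.014,0],[0,0,0],0],[[0,0.016,0],[0,0,0],0],[[0,0.018,0],[0,0,0],0],[[0,0.020,0],[0,0,0],0],[[0,0.022,0],[0,0,0],0]]'
python3 -m pendant '[[[0,0.002,0],[0,0,0],0],[[0,0.004,0],[0,0,0],0],[[0,0.006,0],[0,0,0],0],[[0,0.008,0],[0,0,0],0],[[0,0.009,0],[0,0,0],0],[[0,0.010,0],[0,0,0],0],[[0,0.011,0],[0,0,0],0],[[0,0.012,0],[0,0,0],0],[[0,0.013,0],[0,0,0],0],[[0,0.013,0],[0,0,0],0]]'
python3 -c "
from h import *
plan(np.load('hold2.npy'),(-38,0,23))
c=capture('wrist');cv2.imwrite('pics/w2.png',c['color'][:,:,::-1])"
```

```text
time: 3.07
tool_pos: [578.7, -36.9, 202.6]
tcp_rot: [-3.141, -0.0, 1.735]
contact_force: [-0.9, -0.9, 0.8]
grip_width: 0.6
time: 3.9
tool_pos: [591.7, -34.8, 202.7]
tcp_rot: [3.141, 0.0, 1.735]
contact_force: [-0.7, 0.1, -0.7]
grip_width: 0.3
tip [-40.6   0.3  24.7] F [-0.7  0.1 -0.7] t 3.9 grip 0.3
shift [-0.0003  0.0026  0.0017] turn [0.0003 0.0001 0.0002] rpy [3.1413e+00 1.0000e-04 1.7353e+00]
```

View pics/w2.png

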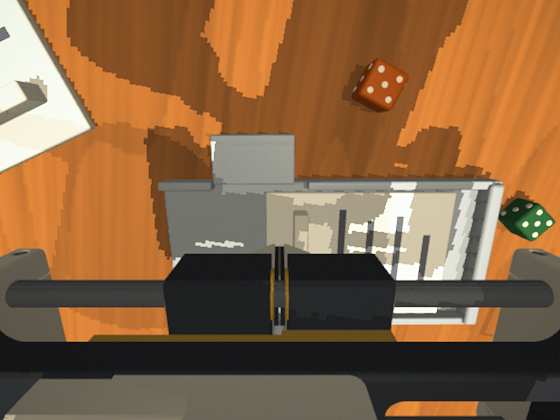

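Card edges at columns 266 (rear) and about 462 (front); the stop is at about 480. It has moved but is not yet home, so I'll keep pushing until the force rises.

```bash
python3 -m pendant '[[[0,0.001,0.001],[0,0,0],0],[[0,0.002,0.001],[0,0,0],0],[[0,0.003,0.001],[0,0,0],0],[[0,0.004,0.001],[0,0,0],0],[[0,0.005,0.001],[0,0,0],0],[[0,0.005,0.001],[0,0,0],0]]'
python3 -m pendant '[[[0,0.001,0],[0,0,0],0],[[0,0.002,0],[0,0,0],0],[[0,0.003,0],[0,0,0],0],[[0,0.003,0],[0,0,0],0]]'
python3 - <<'E'
from h import *
p=np.load('hold2.npy');plan(p,(-38,0,23))
c=capture('wrist');pickle.dump(c,open('pics/w3.pkl','wb'))
print(proj(c,H2W(p,[(-35,40,17),(75,40,17),(75,30,24),(75,30,12),(75,0,24)])).round(1).tolist())
g=c['color'].astype(int)
cv2.imwrite('pics/w3.png',cv2.resize(g[165:345,150:520,::-1].astype(np.uint8),None,fx=2.1,fy=2.1,interpolation=cv2.INTER_CUBIC))
E
```

```text
time: 4.45
tool_pos: [596.2, -34.1, 202.3]
tcp_rot: [-3.141, 0.0, 1.735]
contact_force: [-4.5, -0.2, 6.0]
grip_width: 0.6
time: 4.78
tool_pos: [599.2, -33.6, 202.3]
tcp_rot: [-3.141, 0.0, 1.735]
contact_force: [-3.5, -0.9, 7.2]
grip_width: 0.2
tip [-33.2   0.2  24.3] F [-3.5 -0.9  7.2] t 4.7833 grip 0.2
shift [-0.0002 -0.005   0.0013] turn [-0.0007  0.0002  0.0002] rpy [-3.1409e+00  2.0000e-04  1.7354e+00]
[[276.8, 192.1], [469.6, 192.2], [474.2, 212.4], [461.4, 206.9], [464.8, 261.7]]
```

View pics/w3.png

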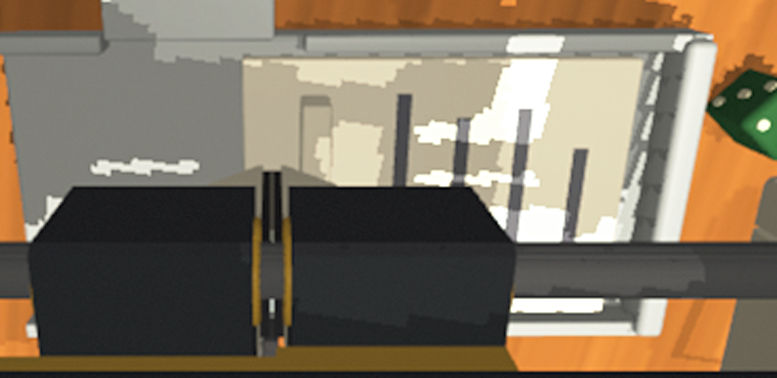

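Card rear is at column 266 and front at 455; when home the rear would be at 277, so about 6 mm remain. The upward 7 N suggests the closed fingertips reach about 7 mm further than stated, and are touching the card's flat. I'll raise slightly and keep pushing.

```bash
python3 -m pendant '[[[0,0,-0.002],[0,0,0],0],[[0,0,-0.003],[0,0,0],0],[[0,0,-0.003],[0,0,0],0]]'
python3 -m pendant '[[[0,0.001,0],[0,0,0],0],[[0,0.002,0],[0,0,0],0],[[0,0.003,0],[0,0,0],0],[[0,0.004,0],[0,0,0],0],[[0,0.004,0],[0,0,0],0]]'
python3 -c "
from h import *
plan(np.load('hold2.npy'),(-38,0,23))"
python3 -m pendant '[[[0,0.001,0],[0,0,0],0],[[0,0.002,0],[0,0,0],0],[[0,0.002,0],[0,0,0],0]]'
python3 -m pendant '[[[0,0.001,0],[0,0,0],0],[[0,0.001,0],[0,0,0],0]]'
python3 - <<'E'
from h import *
p=np.load('hold2.npy');plan(p,(-38,0,23))
c=capture('wrist')
print(proj(c,H2W(p,[(-35,40,17),(-35,30,17),(75,40,17)])).round(1).tolist())
g=c['color'].astype(int).sum(2)
for r in(198,202,206):print(g[r,258:300].tolist())
E
```

```text
time: 5.08
tool_pos: [599.6, -33.5, 205.0]
tcp_rot: [3.141, 0.0, 1.735]
contact_force: [1.1, -0.3, -0.3]
grip_width: 0.7
time: 5.5
tool_pos: [603.5, -32.8, 204.6]
tcp_rot: [-3.142, 0.0, 1.735]
contact_force: [-0.3, 0.6, -0.0]
grip_width: 0.8
tip [-28.6   0.3  26.6] F [-0.3  0.6 -0. ] t 5.5 grip 0.8
shift [-0.0003 -0.0094  0.0036] turn [-0.      0.0001  0.0002] rpy [-3.1416e+00  1.0000e-04  1.7354e+00]
time: 5.75
tool_pos: [605.5, -32.5, 204.7]
tcp_rot: [3.141, 0.0, 1.735]
contact_force: [-0.8, -0.1, 1.7]
grip_width: 0.6
time: 5.92
tool_pos: [606.4, -32.3, 204.7]
tcp_rot: [3.141, 0.0, 1.735]
contact_force: [-0.5, 1.0, 0.6]
grip_width: 0.4
tip [-25.6   0.3  26.7] F [-0.5  1.   0.6] t 5.9167 grip 0.4
shift [-0.0003 -0.0123  0.0037] turn [0.0002 0.0001 0.0002] rpy [3.1414e+00 1.0000e-04 1.7354e+00]
[[263.8, 191.3], [264.0, 208.0], [453.9, 191.4]]
[402, 400, 404, 398, 425, 494, 546, 548, 546, 547, 545, 546, 545, 546, 546, 545, 549, 547, 550, 546, 545, 546, 544, 545, 545, 542, 547, 544, 548, 544, 543, 541, 537, 530, 616, 677, 671, 673, 672, 671, 673, 675]
[403, 402, 404, 399, 419, 490, 542, 550, 547, 546, 546, 547, 547, 546, 544, 547, 545, 546, 550, 544, 550, 546, 546, 547, 545, 547, 547, 547, 544, 546, 545, 545, 543, 536, 613, 677, 674, 627, 529, 533, 533, 585]
[401, 401, 402, 401, 414, 480, 539, 548, 549, 545, 549, 544, 545, 547, 545, 544, 548, 545, 547, 549, 547, 546, 546, 546, 547, 545, 548, 544, 546, 546, 545, 543, 546, 546, 544, 542, 543, 542, 547, 544, 544, 542]
```

```bash
python3 -m pendant '[[[0,0.001,0],[0,0,0],0],[[0,0.001,0],[0,0,0],0],[[0,0.001,0],[0,0,0],0]]'
python3 -m pendant '[[[0,0.001,0],[0,0,0],0],[[0,0.001,0],[0,0,0],0],[[0,0.001,0],[0,0,0],0]]'
python3 - <<'E'
from h import *
p=np.load('hold2.npy');plan(p,(-38,0,23))
c=capture('wrist')
print(proj(c,H2W(p,[(-35,40,17),(-35,30,17),(75,40,17)])).round(1).tolist())
g=c['color'].astype(int).sum(2)
for r in(198,):print(g[r,254:270].tolist())
E
```

```text
time: 6.22
tool_pos: [607.4, -32.2, 204.7]
tcp_rot: [3.141, 0.0, 1.735]
contact_force: [-0.1, 1.2, -0.8]
grip_width: 0.5
time: 6.47
tool_pos: [608.0, -32.1, 204.6]
tcp_rot: [-3.141, -0.0, 1.735]
contact_force: [-2.7, -1.5, 1.9]
grip_width: 0.6
tip [-24.3   0.3  26.6] F [-2.7 -1.5  1.9] t 6.4667 grip 0.6
shift [-0.0003 -0.0139  0.0036] turn [-0.0011 -0.      0.0002] rpy [-3.1405 -0.      1.7353]
[[261.4, 191.3], [261.7, 208.0], [451.7, 191.4]]
[402, 402, 399, 401, 401, 402, 404, 384, 451, 542, 551, 546, 544, 542, 546, 543]
```

```bash
python3 -m pendant '[[[0,0.001,0],[0,0,0],0],[[0,0.0015,0],[0,0,0],0],[[0,0.0015,0],[0,0,0],0]]'
python3 - <<'E'
from h import *
p=np.load('hold2.npy');plan(p,(-38,0,23))
c=capture('wrist')
print(proj(c,H2W(p,[(-35,40,17),(-35,30,17),(75,40,17)])).round(1).tolist())
g=c['color'].astype(int).sum(2)
for r in(198,):print(g[r,254:270].tolist())
E
```

```text
time: 6.77
tool_pos: [608.8, -32.0, 204.5]
tcp_rot: [-3.138, -0.0, 1.735]
contact_force: [-7.2, -2.6, 3.8]
grip_width: 0.7
tip [-24.    0.3  26.5] F [-7.2 -2.6  3.8] t 6.7667 grip 0.7
shift [-0.0002 -0.0147  0.0035] turn [-0.004  -0.0003  0.0003] rpy [-3.1375e+00 -3.0000e-04  1.7355e+00]
[[261.0, 191.4], [261.3, 208.1], [451.8, 191.6]]
[400, 403, 403, 401, 401, 401, 401, 407, 470, 538, 552, 545, 544, 547, 546, 544]
```

Card is home: the force rises to 7.7 N, the card no longer moves, and its rear edge is within 0.5 mm of where it should be. Now I'll retreat, rise, and cross over to the hinge side.

```bash
python3 -m pendant '[[[0,-0.006,0],[0,0,0],0],[[0,-0.008,-0.01],[0,0,0],0],[[0,-0.01,-0.05],[0,0,0],0],[[0,-0.015,-0.09],[0,0,0],0],[[0,-0.02,-0.125],[0,0,0],0],[[-0.02,-0.03,-0.13],[0,0,0],0],[[-0.06,-0.031,-0.13],[0,0,0],0],[[-0.09,-0.031,-0.13],[0,0,0],0],[[-0.105,-0.031,-0.13],[0,0,0],0],[[-0.105,-0.031,-0.13],[0,0,0],0]]'
python3 - <<'E'
from h import *
p=np.load('hold2.npy');plan(p,(-56,-107,67))
for n in('top','scene'):
  c=capture(n);pickle.dump(c,open(f'pics/{n}2.pkl','wb'))
for th in np.arange(1.7,-.01,-.1):
    print(round(th,1),np.round([-55+45*np.cos(th)-2*np.sin(th)-9.5,22.5+45*np.sin(th)+2*np.cos(th)],1))
E
```

```text
time: 7.65
tool_pos: [596.6, -143.4, 335.4]
tcp_rot: [3.14, 0.002, 1.732]
contact_force: [-0.1, 0.8, 0.3]
grip_width: 0.4
tip [ -53.2 -107.9  157.4] F [-0.1  0.8  0.3] t 7.65 grip 0.4
shift [ 0.0008 -0.0026  0.0904] turn [ 0.002   0.0016 -0.0035] rpy [3.1396e+00 1.6000e-03 1.7317e+00]
1.7 [-72.3  66.9]
1.6 [-67.8  67.4]
1.5 [-63.3  67.5]
1.4 [-58.8  67.2]
1.3 [-54.4  66.4]
1.2 [-50.1  65.2]
1.1 [-45.9  63.5]
1.0 [-41.9  61.4]
0.9 [-38.1  59. ]
0.8 [-34.6  56.2]
0.7 [-31.4  53. ]
0.6 [-28.5  49.6]
0.5 [-26.   45.8]
0.4 [-23.8  41.9]
0.3 [-22.1  37.7]
0.2 [-20.8  33.4]
0.1 [-19.9  29. ]
-0.0 [-19.5  24.5]
```

```bash
python3 -m pendant '[[[0,-0.003,0.03],[0,0,-0.003],0],[[0,-0.003,0.06],[0,0,-0.003],0],[[0,-0.003,0.08],[0,0,-0.003],0],[[0,-0.003,0.09],[0,0,-0.003],0],[[0,-0.003,0.09],[0,0,-0.003],0]]'
python3 -c "
from h import *
plan(np.load('hold2.npy'),(-56,-72,67))"
python3 -m pendant '[[[0.005,0,0],[0,0,0],0],[[0.010,0,0],[0,0,0],0],[[0.015,0,0],[0,0,0],0],[[0.020,0,0],[0,0,0],0],[[0.025,0,0],[0,0,0],0],[[0.030,0,0],[0,0,0],0],[[0.034,0,0],[0,0,0],0],[[0.034,0,0],[0,0,0],0]]'
python3 -c "
from h import *
plan(np.load('hold2.npy'),(-56,-72,67))"

```

```text
time: 8.17
tool_pos: [592.8, -139.2, 242.4]
tcp_rot: [-3.137, -0.003, 1.74]
contact_force: [-0.3, 1.1, -0.2]
grip_width: 0.6
tip [ -57.3 -102.4   64.4] F [-0.3  1.1 -0.2] t 8.1667 grip 0.6
shift [ 0.0309  0.0007 -0.0025] turn [-0.0041 -0.0027  0.0047] rpy [-3.1375e+00 -2.7000e-03  1.7399e+00]
time: 8.83
tool_pos: [587.6, -106.5, 244.9]
tcp_rot: [-3.142, -0.0, 1.739]
contact_force: [0.7, 0.9, 0.2]
grip_width: 0.9
tip [-56.4 -69.7  66.9] F [0.7 0.9 0.2] t 8.8333 grip 0.9
shift [-0.0022  0.0004 -0.0001] turn [-0.0001 -0.0002  0.0038] rpy [-3.1415e+00 -2.0000e-04  1.7390e+00]
```

```bash
python3 -m pendant '[[[0.0032,0,0],[0,0,0],0],[[0.0064,0,0],[0,0,0],0],[[0.0109,0,0],[0,0,0],0],[[0.0153,0,0.0005],[0,0,0],0],[[0.0196,0,0.0017],[0,0,0],0],[[0.0238,0,0.0034],[0,0,0],0],[[0.0278,0,0.0055],[0,0,0],0],[[0.0316,0,0.0079],[0,0,0],0],[[0.0351,0,0.0107],[0,0,0],0],[[0.0351,0,0.0107],[0,0,0],0]]'
python3 - <<'E'
from h import *
p=np.load('hold2.npy');plan(p,(-56,-34.6,56.2))
c=capture('scene');a=c['color'][150:300,215:395,::-1]
w=capture('wrist')['color'][120:345,160:460,::-1]
A=cv2.resize(a,None,fx=2.6,fy=2.6,interpolation=cv2.INTER_CUBIC)
B=cv2.resize(w,(330,A.shape[0]))
cv2.imwrite('pics/s3.png',np.hstack([A,B]))
E
```

```text
time: 9.67
tool_pos: [581.7, -72.0, 233.4]
tcp_rot: [-3.141, -0.001, 1.739]
contact_force: [-0.7, -0.3, 0.8]
grip_width: 0.3
tip [-56.7 -34.7  55.4] F [-0.7 -0.3  0.8] t 9.6667 grip 0.3
shift [ 0.0002  0.0006 -0.0008] turn [-0.0008 -0.0005  0.0037] rpy [-3.1408e+00 -5.0000e-04  1.7388e+00]
```

View pics/s3.png

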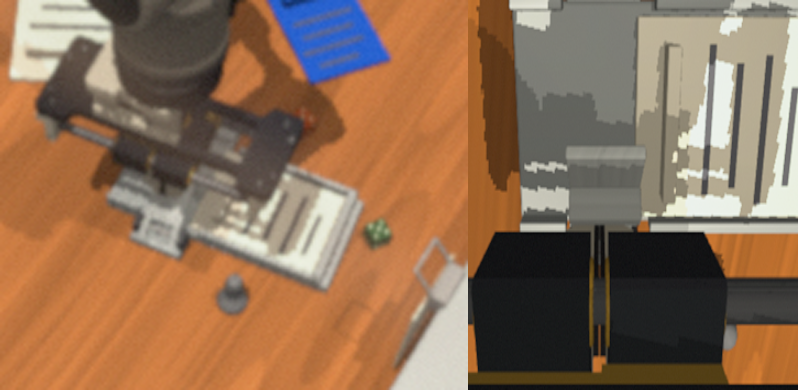

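The tab is folding ahead of the fingers (right panel, free edge at (605,150)). The card is undisturbed and the pawn is clear. I'll continue the arc.

```bash
python3 -m pendant '[[[0.0032,0,0.003],[0,0,0],0],[[0.0061,0,0.0064],[0,0,0],0],[[0.0086,0,0.0102],[0,0,0],0],[[0.0108,0,0.0141],[0,0,0],0],[[0.0125,0,0.0183],[0,0,0],0],[[0.0134,0,0.0205],[0,0,0],0],[[0.0138,0,0.0226],[0,0,0],0],[[0.0143,0,0.0246],[0,0,0],0],[[0.0143,0,0.0246],[0,0,0],0]]'
python3 - <<'E'
from h import *
p=np.load('hold2.npy');plan(p,(-56,-19.5,24.5))
c=capture('wrist');pickle.dump(c,open('pics/w4.pkl','wb'))
q=lambda th,sl:[(-55+d,-55+(97+sl)*np.cos(th)-2*np.sin(th),15.5+(97+sl)*np.sin(th)+2*np.cos(th)) for d in(-16,16)]
for th in(.3,.2,.1,0):print(th,proj(c,H2W(p,q(th,0))).round(1).tolist())
cv2.imwrite('pics/w4.png',cv2.resize(c['color'][130:290,150:430,::-1],None,fx=2.5,fy=2.5,interpolation=cv2.INTER_CUBIC))
E
```

```text
time: 10.52
tool_pos: [579.4, -58.6, 209.0]
tcp_rot: [-3.141, -0.0, 1.738]
contact_force: [-0.3, 0.2, 1.1]
grip_width: 0.4
tip [-56.7 -21.1  31. ] F [-0.3  0.2  1.1] t 10.5167 grip 0.4
shift [0.0017 0.0006 0.0065] turn [-0.0005 -0.0002  0.0031] rpy [-3.1410e+00 -2.0000e-04  1.7383e+00]
0.3 [[250.8, 164.1], [317.4, 164.3]]
0.2 [[252.4, 156.8], [315.3, 157.0]]
0.1 [[253.9, 152.0], [313.3, 152.2]]
0 [[255.2, 149.5], [311.5, 149.7]]
```

View pics/w4.png

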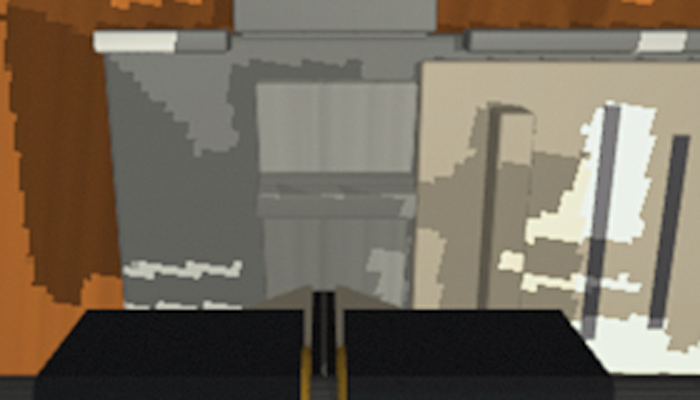

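Free edge is at row 163, which is θ≈0.29 and means the tip height matches the stated 178 mm after all. About 13 mm of descent remains.

```bash
python3 -m pendant '[[[0.0005,0,0.002],[0,0,0],0],[[0.001,0,0.004],[0,0,0],0],[[0.0013,0,0.006],[0,0,0],0],[[0.0015,0,0.008],[0,0,0],0],[[0.0016,0,0.010],[0,0,0],0],[[0.0016,0,0.0115],[0,0,0],0],[[0.0016,0,0.0115],[0,0,0],0]]'
python3 -m pendant '[[[0,0,0.001],[0,0,0],0],[[0,0,0.002],[0,0,0],0],[[0,0,0.002],[0,0,0],0]]'
python3 - <<'E'
from h import *
p=np.load('hold2.npy');plan(p,(-56,-19.5,17.5))
c=capture('wrist');pickle.dump(c,open('pics/w5.pkl','wb'))
q=lambda th,sl:[(-55+d,-55+(97+sl)*np.cos(th)-2*np.sin(th),15.5+(97+sl)*np.sin(th)+2*np.cos(th)) for d in(-16,16)]
for th in(.1,.05,0):print(th,proj(c,H2W(p,q(th,0))).round(1).tolist())
print(proj(c,H2W(p,[(-55,46,21.5),(-55,46,25.5)])).round(1).tolist())
g=c['color'].astype(int).sum(2);print([(r,int(g[r,270:290].mean())) for r in range(115,185)])
E
```

```text
time: 11.15
tool_pos: [579.2, -57.0, 197.5]
tcp_rot: [-3.141, -0.0, 1.738]
contact_force: [-0.2, 1.2, 2.7]
grip_width: 0.5
time: 11.4
tool_pos: [579.2, -57.1, 195.8]
tcp_rot: [-3.141, -0.0, 1.738]
contact_force: [-0.1, 1.1, 1.4]
grip_width: 0.2
tip [-56.6 -19.7  17.8] F [-0.1  1.1  1.4] t 11.4 grip 0.2
shift [0.0002 0.0006 0.0003] turn [-0.0001 -0.      0.0031] rpy [-3.1415 -0.      1.7383]
0.1 [[251.4, 157.1], [315.9, 157.4]]
0.05 [[252.3, 155.3], [314.8, 155.5]]
0 [[253.0, 154.1], [313.7, 154.3]]
[[283.6, 146.9], [283.7, 147.4]]
[(115, 393), (116, 392), (117, 393), (118, 392), (119, 392), (120, 391), (121, 390), (122, 390), (123, 390), (124, 391), (125, 391), (126, 390), (127, 389), (128, 388), (129, 388), (130, 388), (131, 388), (132, 388), (133, 387), (134, 387), (135, 387), (136, 385), (137, 385), (138, 385), (139, 385), (140, 385), (141, 385), (142, 384), (143, 384), (144, 384), (145, 377), (146, 327), (147, 337), (148, 359), (149, 323), (150, 346), (151, 361), (152, 361), (153, 316), (154, 336), (155, 425), (156, 461), (157, 473), (158, 472), (159, 471), (160, 471), (161, 470), (162, 470), (163, 470), (164, 470), (165, 469), (166, 470), (167, 470), (168, 470), (169, 469), (170, 469), (171, 469), (172, 469), (173, 469), (174, 469), (175, 468), (176, 469), (177, 468), (178, 468), (179, 467), (180, 467), (181, 467), (182, 467), (183, 467), (184, 466)]
```

```bash
python3 -m pendant '[[[0,0,0.001],[0,0,0],0],[[0,0,0.001],[0,0,0],0]]'
python3 -m pendant '[[[0,0,0.001],[0,0,0],0],[[0,0,0.001],[0,0,0],0]]'
python3 -c "
from h import *
plan(np.load('hold2.npy'),(-56,-19.5,17.5))"
```

```text
time: 11.62
tool_pos: [579.3, -57.1, 195.5]
tcp_rot: [3.141, 0.0, 1.738]
contact_force: [-2.1, 1.4, 6.7]
grip_width: 0.6
time: 11.78
tool_pos: [579.3, -57.1, 195.3]
tcp_rot: [3.141, 0.0, 1.738]
contact_force: [-4.5, 3.2, 13.4]
grip_width: 0.3
tip [-56.4 -19.8  17.3] F [-4.5  3.2 13.4] t 11.7833 grip 0.3
shift [ 0.0002  0.0005 -0.0002] turn [0.0007 0.0004 0.0032] rpy [3.1409e+00 4.0000e-04 1.7383e+00]
```

```bash
python3 -m pendant '[[[0,0,-0.0012],[0,0,0],0],[[0.003,0,-0.0012],[0,0,0],0],[[0.006,0,-0.0012],[0,0,0],0],[[0.009,0,-0.0012],[0,0,0],0],[[0.012,0,-0.0012],[0,0,0],0],[[0.015,0,-0.0012],[0,0,0],0],[[0.018,0,-0.0012],[0,0,0],0],[[0.021,0,-0.0012],[0,0,0],0],[[0.023,0,-0.0012],[0,0,0],0],[[0.023,0,-0.0012],[0,0,0],0]]'
python3 - <<'E'
from h import *
p=np.load('hold2.npy');plan(p,(-56,7.5,17.5))
c=capture('wrist')
q=lambda th,sl:[(-55+d,-55+(97+sl)*np.cos(th)-2*np.sin(th),15.5+(97+sl)*np.sin(th)+2*np.cos(th)) for d in(-16,16)]
for th,sl in((.05,0),(.0,0),(0,4)):print(th,sl,proj(c,H2W(p,q(th,sl))).round(1).tolist())
g=c['color'].astype(int).sum(2);r0=int(proj(c,H2W(p,q(0,0)))[0,1]);print([(r,int(g[r,270:290].mean())) for r in range(r0-12,r0+8)])
cv2.imwrite('pics/w6.png',cv2.resize(c['color'][110:330,130:430,::-1],None,fx=2.4,fy=2.4,interpolation=cv2.INTER_CUBIC))
E
```

```text
time: 12.62
tool_pos: [575.8, -34.4, 195.5]
tcp_rot: [3.14, 0.001, 1.739]
contact_force: [0.8, -2.1, 5.2]
grip_width: 0.2
tip [-56.    3.   17.5] F [ 0.8 -2.1  5.2] t 12.6167 grip 0.2
shift [0.0043 0.0003 0.    ] turn [0.0016 0.0012 0.0035] rpy [3.1400e+00 1.2000e-03 1.7387e+00]
0.05 0 [[252.0, 198.7], [312.2, 198.9]]
0.0 0 [[252.8, 196.3], [311.2, 196.4]]
0 4 [[252.6, 189.1], [311.5, 189.3]]
[(184, 373), (185, 372), (186, 372), (187, 372), (188, 372), (189, 373), (190, 355), (191, 338), (192, 410), (193, 471), (194, 466), (195, 465), (196, 461), (197, 445), (198, 417), (199, 382), (200, 360), (201, 353), (202, 301), (203, 254)]
```

View pics/w6.png

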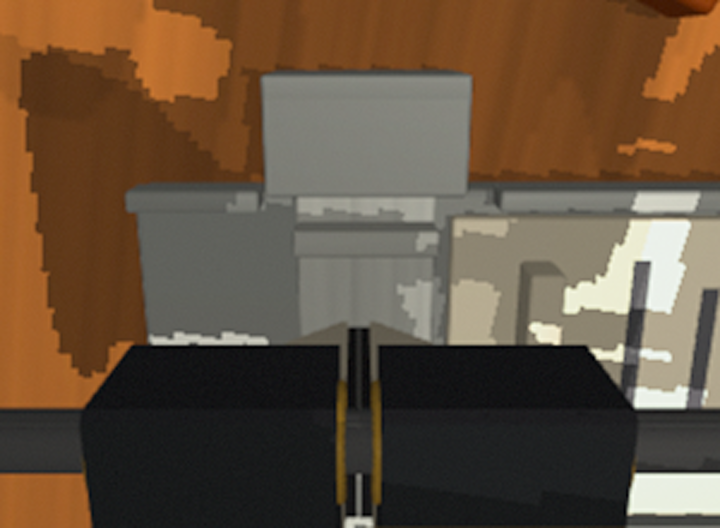

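The tab is flat and its free edge already passes under the lip front (crop row 195). Next I push the rib until it reaches the stop.

```bash
python3 -m pendant '[[[0.002,0,0],[0,0,0],0],[[0.004,0,0],[0,0,0],0],[[0.006,0,0],[0,0,0],0],[[0.008,0,0],[0,0,0],0],[[0.010,0,0],[0,0,0],0],[[0.012,0,0],[0,0,0],0],[[0.014,0,0],[0,0,0],0],[[0.016,0,0],[0,0,0],0],[[0.018,0,0],[0,0,0],0],[[0.018,0,0],[0,0,0],0]]'
python3 - <<'E'
from h import *
p=np.load('hold2.npy');plan(p,(-56,23.5,17.5))
c=capture('wrist')
for sl in(0,8,12,14,16):print(sl,proj(c,H2W(p,[(-55,-55+78+sl,27.5),(-55,-55+72+sl,27.5)]))[:,1].round(1).tolist())
g=c['color'].astype(int).sum(2);print([(r,int(g[r,268:278].mean())) for r in range(195,262)])
E
```

```text
time: 13.5
tool_pos: [572.6, -16.5, 195.3]
tcp_rot: [3.141, 0.001, 1.738]
contact_force: [0.4, -3.1, 5.1]
grip_width: 0.2
tip [-56.3  21.3  17.3] F [ 0.4 -3.1  5.1] t 13.5 grip 0.2
shift [ 0.0021  0.0005 -0.0002] turn [0.0009 0.0006 0.0033] rpy [3.1407e+00 6.0000e-04 1.7385e+00]
0 [266.7, 276.5]
8 [253.3, 263.4]
12 [246.4, 256.7]
14 [242.9, 253.3]
16 [239.5, 249.9]
[(195, 371), (196, 371), (197, 371), (198, 370), (199, 370), (200, 366), (201, 338), (202, 296), (203, 284), (204, 286), (205, 287), (206, 287), (207, 288), (208, 286), (209, 286), (210, 285), (211, 285), (212, 285), (213, 286), (214, 286), (215, 285), (216, 284), (217, 283), (218, 284), (219, 283), (220, 283), (221, 284), (222, 283), (223, 285), (224, 276), (225, 312), (226, 359), (227, 357), (228, 356), (229, 355), (230, 355), (231, 354), (232, 360), (233, 325), (234, 265), (235, 260), (236, 261), (237, 256), (238, 260), (239, 302), (240, 344), (241, 346), (242, 348), (243, 349), (244, 346), (245, 344), (246, 342), (247, 345), (248, 314), (249, 242), (250, 195), (251, 200), (252, 203), (253, 173), (254, 114), (255, 117), (256, 119), (257, 119), (258, 119), (259, 117), (260, 112), (261, 115)]
```

```bash
python3 -m pendant '[[[0.001,0,0],[0,0,0],0],[[0.002,0,0],[0,0,0],0],[[0.002,0,0],[0,0,0],0]]'
python3 -m pendant '[[[0.001,0,0],[0,0,0],0],[[0.002,0,0],[0,0,0],0],[[0.002,0,0],[0,0,0],0]]'
python3 - <<'E'
from h import *
p=np.load('hold2.npy');plan(p,(-56,23.5,17.5))
c=capture('wrist')
for sl in(14,16):print(sl,proj(c,H2W(p,[(-55,-55+78+sl,27.5),(-55,-55+72+sl,27.5)]))[:,1].round(1).tolist())
g=c['color'].astype(int).sum(2);print([(r,int(g[r,268:278].mean())) for r in range(232,258)])
E
```

```text
time: 13.8
tool_pos: [572.5, -15.4, 195.3]
tcp_rot: [3.14, 0.002, 1.739]
contact_force: [1.4, -7.9, 5.3]
grip_width: 0.3
time: 14.05
tool_pos: [572.5, -14.8, 195.3]
tcp_rot: [3.14, 0.005, 1.739]
contact_force: [2.1, -14.4, 2.8]
grip_width: 0.4
tip [-56.   22.3  17.3] F [  2.1 -14.4   2.8] t 14.05 grip 0.4
shift [ 0.0004  0.0003 -0.0002] turn [0.0018 0.0046 0.0037] rpy [3.1398 0.0046 1.7389]
14 [244.8, 255.1]
16 [241.4, 251.7]
[(232, 354), (233, 356), (234, 352), (235, 303), (236, 253), (237, 262), (238, 260), (239, 257), (240, 273), (241, 313), (242, 343), (243, 349), (244, 348), (245, 347), (246, 346), (247, 342), (248, 341), (249, 342), (250, 294), (251, 205), (252, 199), (253, 171), (254, 113), (255, 118), (256, 117), (257, 118)]
```

Tab is at its stop, with 14 N resistance and the rib at 16 mm slide. I'll relieve the push, lift straight up, and look.

```bash
python3 -m pendant '[[[-0.0035,0,0],[0,0,0],0],[[-0.0035,0,-0.002],[0,0,0],0],[[-0.004,0,-0.006],[0,0,0],0],[[-0.004,0,-0.02],[0,0,0],0],[[-0.004,0,-0.05],[0,0,0],0],[[-0.004,0,-0.09],[0,0,0],0],[[-0.03,0,-0.13],[0,0,0],0],[[-0.06,0,-0.16],[0,0,0],0],[[-0.06,-0.03,-0.18],[0,0,0],0],[[-0.06,-0.03,-0.18],[0,0,0],0]]'
python3 - <<'E'
from h import *
p=np.load('hold2.npy');plan(p,(-56,23.5,17.5))
c=capture('wrist')
for sl in(14,16):print(sl,proj(c,H2W(p,[(-55,-55+78+sl,29.5),(-55,-55+72+sl,29.5)])).round(1).tolist())
print('rear card home',proj(c,H2W(p,[(-35,40,17),(-35,-40,17),(75,35,12)])).round(1).tolist())
cv2.imwrite('pics/w7.png',cv2.resize(c['color'][100:300,180:460,::-1],None,fx=2.8,fy=2.8,interpolation=cv2.INTER_CUBIC))
E
```

```text
time: 14.93
tool_pos: [550.4, -78.2, 379.8]
tcp_rot: [3.138, 0.002, 1.737]
contact_force: [2.2, -0.1, 0.8]
grip_width: 0.2
tip [-87.8 -36.2 201.8] F [ 2.2 -0.1  0.8] t 14.9333 grip 0.2
shift [0.0597 0.0319 0.1843] turn [0.004  0.0024 0.0016] rpy [3.1376e+00 2.4000e-03 1.7367e+00]
14 [[309.5, 129.4], [309.3, 135.1]]
16 [[309.6, 127.4], [309.4, 133.2]]
rear card home [[326.4, 126.5], [323.2, 196.5], [422.1, 131.3]]
```

View pics/w7.png

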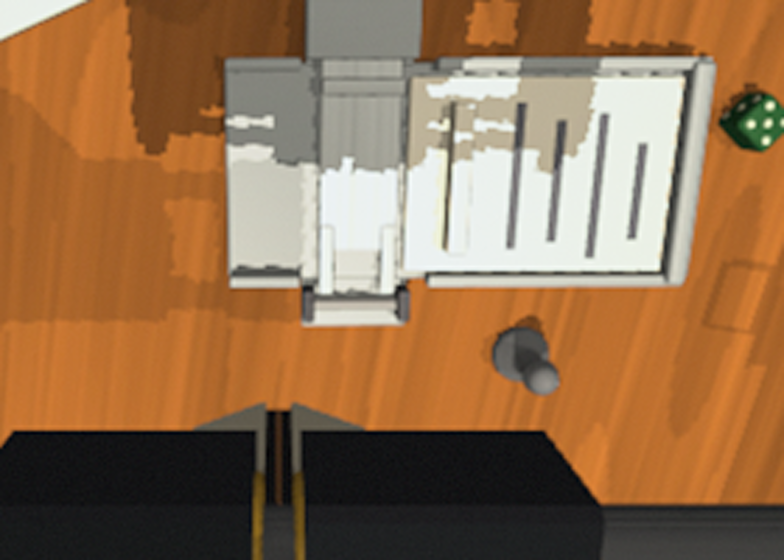

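Tab is tucked: rib at rows 128–134 is about 15.5–16 mm slide, and the free edge is hidden under the lip. The dice and pawn haven't moved. I'll check numerically that the card is home and square.

```bash
python3 - <<'E'
from h import *
p=np.load('hold2.npy')
c=capture('wrist');pickle.dump(c,open('pics/w8.pkl','wb'))
g=c['color'].astype(np.float32).sum(2)
def prof(y,z,xs):
    q=proj(c,H2W(p,[(x,y,z) for x in xs])).astype(np.float32)
    return cv2.remap(g,q[:,0].reshape(1,-1),q[:,1].reshape(1,-1),cv2.INTER_LINEAR)[0].astype(int).tolist()
xr=np.arange(-42,-27.9,1);xf=np.arange(64,85,1)
for y in(35,20,0,-20,-35):
    print(y,'rear',list(zip(xr.astype(int).tolist(),prof(y,17,xr))));print('   front',list(zip(xf.astype(int).tolist(),prof(y,17,xf))))
E
```

```text
35 rear [(-42, 461), (-41, 459), (-40, 462), (-39, 465), (-38, 428), (-37, 335), (-36, 272), (-35, 394), (-34, 510), (-33, 527), (-32, 526), (-31, 524), (-30, 522), (-29, 519), (-28, 530)]
   front [(64, 704), (65, 704), (66, 703), (67, 702), (68, 702), (69, 702), (70, 703), (71, 703), (72, 705), (73, 700), (74, 560), (75, 247), (76, 188), (77, 266), (78, 394), (79, 522), (80, 599), (81, 620), (82, 599), (83, 588), (84, 557)]
20 rear [(-42, 480), (-41, 486), (-40, 489), (-39, 420), (-38, 337), (-37, 318), (-36, 307), (-35, 379), (-34, 487), (-33, 534), (-32, 522), (-31, 521), (-30, 520), (-29, 519), (-28, 531)]
   front [(64, 703), (65, 703), (66, 704), (67, 704), (68, 704), (69, 703), (70, 703), (71, 704), (72, 709), (73, 687), (74, 551), (75, 219), (76, 199), (77, 268), (78, 390), (79, 516), (80, 600), (81, 620), (82, 604), (83, 587), (84, 559)]
0 rear [(-42, 716), (-41, 720), (-40, 703), (-39, 640), (-38, 559), (-37, 590), (-36, 479), (-35, 562), (-34, 680), (-33, 724), (-32, 717), (-31, 716), (-30, 716), (-29, 716), (-28, 716)]
   front [(64, 719), (65, 708), (66, 705), (67, 704)
[... 350 characters left out ...]
17), (-29, 717), (-28, 717)]
   front [(64, 702), (65, 710), (66, 705), (67, 704), (68, 704), (69, 704), (70, 705), (71, 705), (72, 704), (73, 643), (74, 474), (75, 276), (76, 194), (77, 233), (78, 363), (79, 505), (80, 589), (81, 616), (82, 607), (83, 590), (84, 568)]
-35 rear [(-42, 718), (-41, 712), (-40, 702), (-39, 651), (-38, 554), (-37, 534), (-36, 522), (-35, 579), (-34, 685), (-33, 723), (-32, 718), (-31, 718), (-30, 717), (-29, 717), (-28, 716)]
   front [(64, 705), (65, 705), (66, 706), (67, 705), (68, 705), (69, 705), (70, 705), (71, 706), (72, 710), (73, 699), (74, 563), (75, 323), (76, 190), (77, 240), (78, 355), (79, 498), (80, 587), (81, 616), (82, 610), (83, 594), (84, 577)]
```

Card is home and square: rear edge at about −35 and front at about 74.5 mm across all y. I'll dwell briefly, recheck the tab, and hand in.

```bash
python3 -m pendant '[[[0,0,0],[0,0,0],0],[[0,0,0],[0,0,0],0],[[0,0,0],[0,0,0],0],[[0,0,0],[0,0,0],0],[[0,0,0],[0,0,0],0],[[0,0,0],[0,0,0],0],[[0,0,0],[0,0,0],0],[[0,0,0],[0,0,0],0],[[0,0,0],[0,0,0],0],[[0,0,0],[0,0,0],0]]'
python3 - <<'E'
from h import *
from plant import close_job
p=np.load('hold2.npy');c=capture('wrist');w=pickle.load(open('pics/w8.pkl','rb'))
d=np.abs(c['color'].astype(int)-w['color']).sum(2)[100:240,180:460];print('pixels changed since release',int((d>90).sum()))
g=c['color'].astype(int).sum(2);print([(r,int(g[r,300:318].mean())) for r in range(116,140)])
print(proj(c,H2W(p,[(-55,46,21.5)])).round(1).tolist())
close_job()
E
```

```text
time: 15.87
tool_pos: [552.2, -76.9, 375.1]
tcp_rot: [3.142, 0.0, 1.738]
contact_force: [-0.1, -0.5, -0.2]
grip_width: 0.4
pixels changed since release 2863
[(116, 397), (117, 396), (118, 396), (119, 396), (120, 397), (121, 381), (122, 367), (123, 431), (124, 486), (125, 480), (126, 480), (127, 480), (128, 482), (129, 406), (130, 387), (131, 475), (132, 467), (133, 458), (134, 448), (135, 396), (136, 411), (137, 483), (138, 477), (139, 476)]
[[308.9, 122.4]]
the job is handed in; nothing more can be done
```

I pushed the card home and tucked the tab fully under the lip, then handed the job in at about 16 s of robot time; no verdict was given.

- **Card:** I pushed its rib with closed fingertips until it stopped moving against about 7.7 N. In the last wrist image its front edge is at 74–75 mm and its rear edge at about −35 mm across the whole width, so it is home and square.
- **Tab:** I folded it over and pressed it flat (tip at 17.3 mm, 13 N). I then pushed its rib out until the slide stop held at 14 N. After I let go, the rib showed 15.5–16 mm of slide with the free edge hidden under the lip. One second later the tab was still down, with the rib still next to the lip.
- **Surroundings:** The pawn and the jasper die still stood in place in the last picture. I did not check the orange die or the other things again after the job, but the arm never came near them.

**What disagreed:**
- **Last image comparison:** it showed 2,863 changed pixels since release. The arm had settled about 5 mm between the two pictures, so that test proves nothing.
- **Downward press on the card:** midway through the push the tool briefly pressed down with about 7 N on the card or its rib. I raised it 3 mm and carried on; I don't know the cause.
- **End stop length:** the stop's outer end looked about 8 mm shorter than the bed length given, so those points didn't fit the holder pose, which rests on the lip and guides.

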